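# Clamp the glued tailplane in its jig

### The arm

A 6-joint arm with a two-finger parallel gripper is mounted at the origin on the work surface. World frame = base frame: x ahead of the robot, y to its left, z up, the work surface at z = 0. Lengths are in m, angles in rad, forces in N, time in s.
With the tool pointing down it reaches from about 0.3 to 0.75 m from the base axis. Payload 8.5 kg.
Tool frame: the origin (TCP) lies midway between the tips of the shut fingers; the grasp point (between the pads) lies 19 mm behind it; z points along the fingers, y is the line along which they close (so a half turn about z gives the same grasp; the last joint's range is limited). The gripper opens to 88 mm and grips with 3 to 60 N. Pads are 18 mm wide; open, the fingers measure 123 mm over their backs; the gripper's body (75 mm by 187 mm) begins 45 mm behind the grasp point.
Start: joints at [-1.342, 0.381, 1.297, -0, 1.464, -0.215], TCP at [0.236, -0.497, 0.239] pointing down, gripper open.
Joint ranges: [-3.11, 3.11], [-0.89, 2.33], [0.22, 2.48], [-1.42, 4.56], [0.17, 2.85], [-2.88, 2.88]. Speed limits (rad/s): [2.39, 2.39, 3.14, 3.14, 3.14, 3.14].

### API

Orientations are given as a unit quaternion [x, y, z, w].
In Python, from station import monitor, optics, job gives the robot as it stands. The module is installed in compiled form; this text tells all that it offers.
- The arm moves only by the shell command python3 -m handwheel 'ROWS' [OPENING]. ROWS is JSON, one flat list of numbers, 6 for each row, row after row: the shift along the world's x, y, z in cm, then the turn, a rotation vector about the world's x, y, z in degrees. In form: [tx, ty, tz, wx, wy, wz, tx, ty, tz, wx, wy, wz, ...]. A call has 1 to 20 rows; each row shifts and turns the commanded pose from where the row before left it; what a row does not reach is not made up. A row lasts 1/10 s, in which the tool goes at most 50 mm and 8.59 degrees, less where a joint would pass 70% of its speed; a pose out of reach is approached as far as the arm can. A call is refused whole if a number of a shift passes 5 or a number of a turn 8.59, either way. A call with a gripper value outside its range is refused whole. OPENING is the finger opening in cm, from 0 to 8.81, set as the call begins (- or left out, the last holds). The fingers move at their own pace and stop on an object; the grip force is fixed at half the most. Time passes only in rows, so rows that do not move let the fingers close. It gives the time, the measured TCP pose, the force, the opening and the grip force at its end, in the units of the state.
- monitor.get_obs(): the state, without advancing time (a new reading comes with each control period).
- optics.camera(name): name is "scene" or "top"; returns the picture (384x512x3 uint8, red, green, blue); there is no depth.
- optics.get_calibration(name): a dict with "fovy" (degrees; the focal length in pixels is half the picture's height over the tangent of half this angle, whatever the lens; pixels are square), "cx", "cy" (the principal point, pixels), "eye" and "attitude" of the camera in the world. Camera axes: x right, y down, z forward; pixel columns grow to the right and rows downward; lengths in m; the calibration is good to about 2 mm. A picture is of the moment at which its call begins. get_calibration takes no time and is no camera call.
- job.close_job(): hands the job in; it is judged then, once.
The state is a dict: "clock": time; "joints": joint angles; "dq": joint speeds; "effort": joint torques, N m; "position": TCP position; "ee_rot": TCP orientation; "contact_force": force on the tool from outside, world axes, zero at the start; "torque": the same for the moment, N m; "opening": finger opening in m; "gripper_force": force on a finger pad.
Only numpy, scipy, OpenCV 4.12 (cv2) and the standard library are available. Lean on these libraries where they do the work, as an engineer would, in place of code of your own. Each camera call takes 0.05 s, during which the arm holds its last target. There are 200 camera calls.

### The job

A model aeroplane's freshly glued tailplane lies between the dowels of the plywood gluing jig and has to be clamped until it sets. With a finger, push the steel clamp strap round until it lies square across the tailplane against its stop pin, then push the cam lever fully down so that the rubber pad presses on the tailplane. Grip and lift nothing, leave the tailplane and the other things on the bench where they are, and take the hand clear.

Things in the scene. Friction and masses are not known exactly. Their poses are not given: they have to be found in the camera images.
- clamp_post (a point): Clamp post: steel stud on an aluminium collar (26 mm diameter) and foot (56 x 50 x 6 mm); the strap swings about it. The point is on its vertical axis, 54 mm above the bench, half-way up the slack strap. Axes are the jig's: z up, -x towards the tailplane, whose centre is 75 mm away that way, y along its span. The post is 30 mm to +x of the board's centre
- jig: The gluing jig: plywood board 210 (x) x 240 (y) x 18 mm screwed to the bench; origin at the centre of its underside, axes as for the clamp post. Six dowels round the tailplane reach 25.5 mm above the bench. A steel stop pin, 7 mm thick, its top 60 mm above the bench, stands 21 mm to -x and 15 mm to -y of the post: the closed strap lies against it
- swing (a joint): Swing of the strap about the post, rad. 0 = square across the tailplane, pointing along the jig's -x, against the stop; grows as it opens, clockwise from above: at 1.57 the strap points along the jig's +y; hard stop at 2.0. It starts open. Friction only (0.10 Nm, about 1.3 N at 80 mm from the post): it stays where it is left
- strap_mid (a point): Middle of the clamp strap, a steel bar 110 x 22 x 16 mm: 40 mm out from the post axis, half-way through its thickness. With the lever up its underside is 46 mm and its top 62 mm above the bench: 18 mm over the tailplane, so a fingertip can reach down past the strap all the way round; 5 mm less with the lever down. Turns with the strap: -x points along it to its nose, z up
- strap_nose (a point): Middle of the strap's free end face, 88 mm out from the post axis. The strap's heel ends 22 mm behind the post. A screw with a hexagon nut (15 mm wide, 5 mm high, on top of the strap) and the rubber pad beneath it sit 75 mm out from the post
- lever (a joint): Cam lever, rad: 0 = standing 1.10 rad (63 degrees) above level, grows as it is pushed down, 1.10 = level, fully down, hard stop; upper stop -0.25; elevation = 1.10 minus this value. It starts up. The cam lowers the strap 5 mm over the travel, and the lever stays where it is left: friction 0.18 Nm, about 2.5 N at its end, plus up to 1 N as the pad is squeezed
- lever_mid (a point): Middle of the cam lever, a dark steel bar 12 mm wide, 9 mm thick, 92 mm long from pivot to end; 50 mm out from the pivot, which crosses the post axis 72.5 mm above the bench. The lever turns with the strap and points away from its nose, on the post's other side (strap closed: along the jig's +x). Axes: x along the lever outwards, z out of its upper face
- lever_end (a point): Thumb piece of the lever, the middle of its upper face: 79 mm out from the pivot and 4.5 mm above the lever's centre line. The thumb piece is 26 mm long, 20 mm wide, 9 mm thick. Axes as for the middle of the lever. When fully down this face looks straight up, 77 mm above the bench
- pad_face (a point): Centre of the pad's lower face: round black rubber pad, 16 mm diameter, spring-backed, under the strap 75 mm out from the post; about 31 mm above the bench with the lever up
- pad: The same rubber pad; its origin is on the post axis on top of the board, not at the pad
- tailplane_top (a point): Top of the grey plastic tailplane at the middle of its span, 28 mm above the bench: 124 mm span along y, 52 mm chord at the middle, 34 mm at the tips, 10 mm thick, flat underneath, lying loose on the board between six small dowels
- tailplane: The same tailplane; origin at its underside, 10 mm below the top point
- cement_mid (a point): White cement bottle with a steel needle spout, 31 mm diameter, 68 mm tall, standing on the board's corner at the jig's -x and -y; point 23 mm above its foot. Bystander
- sander_mid (a point): Grey sanding block 60 x 24 x 16 mm on the board's corner at the jig's +x and -y; point at its centre. Bystander
- paint_a_mid (a point): White paint bottle with a black cap, 33 mm diameter, 48 mm tall, on the bench beside the board, at the jig's -y; point at half height. Bystander
- paint_b_mid (a point): Green paint bottle with a white cap, 33 mm diameter, 48 mm tall, on the bench beside the board, at the jig's +y; point at half height. Bystander
- brush_mid (a point): Paint brush 153 mm long, 8 mm thick, lying on the bench beside the board, at the jig's +y; point at its middle, x along it. Bystander
- knife_mid (a point): Hobby knife 128 mm long, 10 mm thick, lying on the bench to the robot's right; point at its middle, x along it. Bystander
- thinner_mid (a point): White thinner bottle, 48 mm diameter, 85 mm tall, on the bench to the robot's right; point at half height. Bystander
Things that resemble listed ones, but are neither listed nor needed, are in the scene too. Of the things shaped like the tailplane, the grey one is meant.

How it is judged:
By the outcome, as a careful person would: the job done as asked, in the order asked, and still so for the second after the job is handed in, with the robot touching nothing.
It also fails if it takes over 48 s, if anything falls off the work surface, if the arm or the gripper's body presses on something with over 40 N, if the wrist force passes 120 N, or if a joint passes its speed limit or range.

## Working session

There is one attempt and no reset: what is moved stays moved. The work goes in short steps, Python scripts to look and compute and a shell command to move; the robot and the scene stay as the last step left them, time stands still between calls to the robot, and variables do not carry over. Pictures are saved under pics/ and viewed, at most 10 in all, crops included, and the job is handed in when it is done.

```bash
mkdir -p pics; python3 - <<'E'
from station import monitor, optics, job
import cv2
for n in("scene","top"):
    im=optics.camera(n); cv2.imwrite(f"pics/{n}0.png",im[:,:,::-1]); print(n,optics.get_calibration(n))
o=monitor.get_obs();print(o)
E
```

```text
scene {'fovy': 43.95050379028356, 'cx': 255.0652407412563, 'cy': 192.66343640140693, 'eye': array([ 1.08976684, -0.47436294,  1.02750523]), 'attitude': array([ 0.8468678 ,  0.42059881, -0.13693855, -0.29522772])}
top {'fovy': 52.11055352614065, 'cx': 261.6148256047413, 'cy': 195.34742607407364, 'eye': array([ 0.31998856, -0.04704435,  1.34040883]), 'attitude': array([-0.6993706 ,  0.71015188, -0.05372515,  0.06065223])}
{'clock': 0.1, 'joints': array([-1.34227457e+00,  3.81127971e-01,  1.29814864e+00, -2.71601779e-06,
        1.46362731e+00, -2.15309442e-01]), 'dq': array([-2.13481870e-05, -1.08067262e-03, -3.08641616e-03, -2.53341668e-04,
        9.09960565e-04,  1.65847348e-03]), 'effort': array([ 4.36347953e-03, -4.38652790e+01, -2.24909216e+01,  7.15781981e-02,
        3.42862168e-02, -7.47383433e-05]), 'position': array([ 0.23610509, -0.49646241,  0.23821213]), 'ee_rot': array([ 9.75477376e-01,  2.20098747e-01, -5.68126642e-06, -6.55608089e-04]), 'contact_force': array([-0.69500256,  0.25574822,  0.48753378]), 'torque': array([ 0.01742057, -0.01026346,  0.03951208]), 'gripper_force': 0.0, 'opening': 0.08836173596825969}
```

View pics/scene0.png

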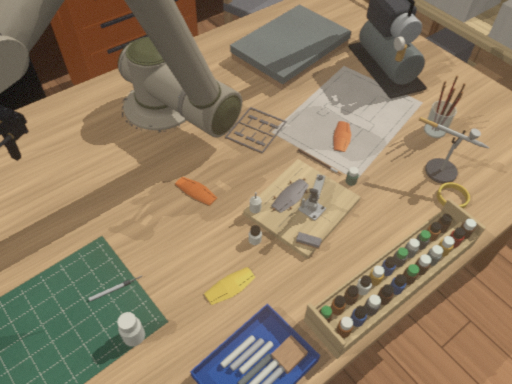

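View pics/top0.png

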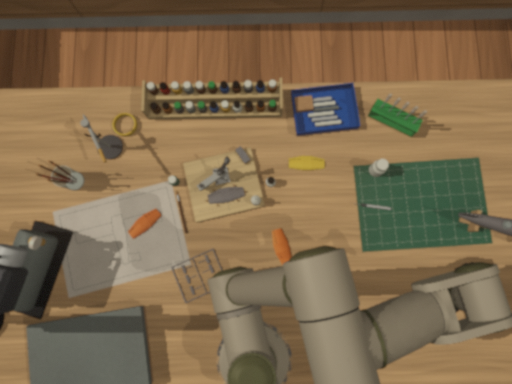

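```bash
cat > h.py <<'E'
import numpy as np, cv2
from scipy.spatial.transform import Rotation as R
from station import monitor, optics
C={n:optics.get_calibration(n) for n in("scene","top")}
def ray(n,u,v):
    c=C[n]; f=192/np.tan(np.radians(c["fovy"]/2))
    return c["eye"],R.from_quat(c["attitude"]).apply([(u-c["cx"])/f,(v-c["cy"])/f,1.])
def plane(n,u,v,z):
    e,d=ray(n,u,v); return e+d*(z-e[2])/d[2]
def two(a,b):
    (e1,d1),(e2,d2)=ray("scene",*a),ray("top",*b)
    s=np.linalg.lstsq(np.c_[d1,-d2],e2-e1,rcond=None)[0]
    p,q=e1+d1*s[0],e2+d2*s[1]; return (p+q)/2,np.linalg.norm(p-q)
def proj(n,p):
    c=C[n]; f=192/np.tan(np.radians(c["fovy"]/2))
    x=R.from_quat(c["attitude"]).inv().apply(np.asarray(p)-c["eye"]); return x[...,:2]/x[...,2:]*f+[c["cx"],c["cy"]]
def crop(n,u,v,w,h,k,out):
    im=optics.camera(n)[v:v+h,u:u+w,::-1]
    cv2.imwrite(out,cv2.resize(im,None,fx=k,fy=k,interpolation=cv2.INTER_CUBIC))
E
python3 - <<'E'
from h import *
crop("scene",240,155,125,100,6,"pics/s1.png"); crop("top",165,135,115,95,6,"pics/t1.png")
E
```

```text
(no output)
```

View pics/s1.png

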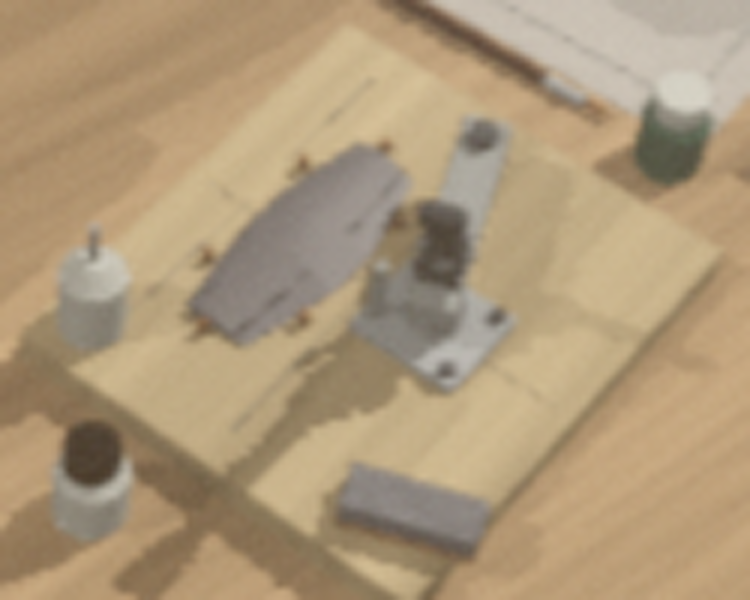

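View pics/t1.png

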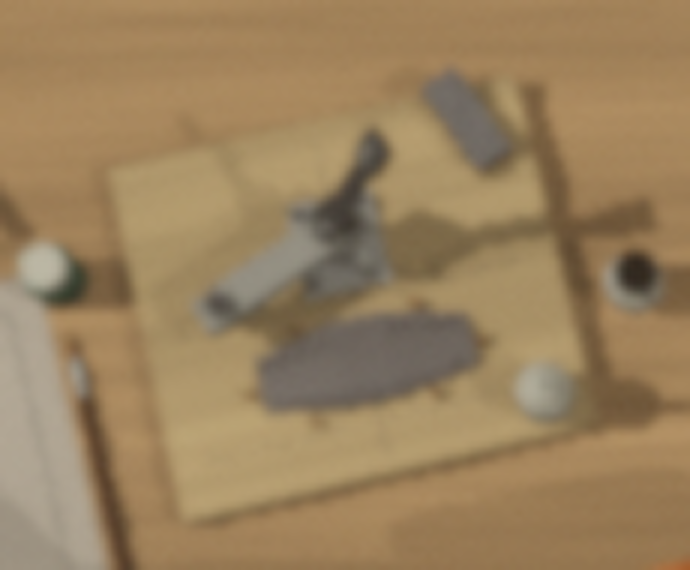

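Scene: the grey tailplane lies on the jig near (290,196). Orange ones at (196,190) and (342,137) and a yellow one at (230,286) are decoys; only the grey one is between dowels. The strap is open, with its nut at (320,177), and the lever is up at (313,190). In the top view the nut is near (202,186), the thumb piece near (227,160), and the tailplane centre near (227,195).

```bash
python3 - <<'E'
from h import *
t=lambda x,y:(165+x/6,135+y/6); s=lambda x,y:(240+x/6,155+y/6)
cor=[plane("top",*t(*p),.018) for p in[(110,170),(185,520),(595,428),(522,80)]]  # +x+y,-x+y,-x-y,+x-y
c=np.mean(cor,0); ex=(cor[0]+cor[3]-cor[1]-cor[2])[:2]; ey=(cor[0]+cor[1]-cor[2]-cor[3])[:2]
print("centre",c,"size",np.linalg.norm(ex)/2,np.linalg.norm(ey)/2,"yaw",np.degrees([np.arctan2(ex[1],ex[0]),np.arctan2(-ey[0],ey[1])]))
nut,g=two(s(482,130),t(218,303)); print("nut",nut,g)
print("tail",plane("top",*t(370,361),.028),plane("scene",*s(300,243),.028))
print("lever end",two(s(443,212),t(375,148)))
th=(np.arctan2(ex[1],ex[0])+np.arctan2(-ey[0],ey[1]))/2
r=R.from_euler("z",th)
J=lambda p:c*[1,1,0]+r.apply(p)
post=J([.03,0,.054]); print("post",post,"tail exp",J([-.045,0,.028]))
d=r.inv().apply(nut-post); print("nut in jig from post",d,np.hypot(*d[:2]),"swing",np.degrees(np.arctan2(d[1],-d[0])))
o=monitor.get_obs(); print(R.from_quat(o["ee_rot"]).as_matrix())
E
```

```text
centre [0.57578852 0.0934838  0.018     ] size 0.20824824848695714 0.24030123049695878 yaw [11.79959872 11.78597535]
nut [0.56490912 0.16362162 0.06759339] 0.002398610779790715
tail [0.5370266  0.08276199 0.028     ] [0.54386361 0.08221851 0.028     ]
lever end (array([0.63053858, 0.06944825, 0.14757131]), np.float64(0.002708977284949001))
post [0.60515531 0.09961499 0.054     ] tail exp [0.53173833 0.08428703 0.028     ]
nut in jig from post [-0.0263155   0.07088088  0.01359339] 0.07560822974742963 swing 69.63186172933962
[[ 9.03138130e-01  4.29350066e-01 -1.96872573e-04]
 [ 4.29350078e-01 -9.03137789e-01  8.02717504e-04]
 [ 1.66843753e-04 -8.09492040e-04 -9.99999658e-01]]
```

Board size (208 x 240), nut radius (75.6) and nut height (67.6) all agree with the given values. Swing is about 70°. Going above the start point with the fingers shut.

```bash
python3 -m handwheel '[1.9,3.4,0,0,0,4.8,1.9,3.4,0,0,0,4.8,1.9,3.4,0,0,0,4.8,1.9,3.4,0,0,0,4.8,1.9,3.4,0,0,0,4.8,1.9,3.4,0,0,0,4.8,1.9,3.4,0,0,0,4.8,1.9,3.4,0,0,0,4.8,1.9,3.4,0,0,0,4.8,1.9,3.4,0,0,0,4.8,1.9,3.4,0,0,0,4.8,1.9,3.4,0,0,0,4.8,1.9,3.4,0,0,0,4.8,1.9,3.4,0,0,0,4.8,1.9,3.4,0,0,0,4.8,1.9,3.4,0,0,0,4.8,1.9,3.4,0,0,0,4.8,1.9,3.4,0,0,0,4.8,1.9,3.4,0,0,0,4.8,1,4,0,0,0,4.8]' 0; python3 - <<'E'
from h import *
o=monitor.get_obs(); m=R.from_quat(o["ee_rot"]).as_matrix(); print(o["position"],np.degrees(np.arctan2(m[1,1],m[0,1])),o["joints"])
E
```

```text
clock: 2.2
position: [0.6081, 0.1903, 0.2382]
ee_rot: [0.488, 0.873, -0.0, -0.0]
contact_force: [-0.3, 0.1, 0.2]
opening: 0.0003
gripper_force: 0.0
[0.60810208 0.1903499  0.23817867] 31.577534690629253 [ 1.17988830e-01  5.38736790e-01  1.03169226e+00 -2.25636478e-04
  1.57163078e+00 -4.33143258e-01]
```

```bash
python3 -m handwheel '[0,0,-4,0,0,0,0,0,-4,0,0,0,0,0,-4,0,0,0,0,0,-4,0,0,0,0,0,-2,0,0,0,0,0,-1.6,0,0,0,0,0,0,0,0,0]' 0; python3 - <<'E'
from h import *
crop("scene",230,110,150,125,5,"pics/s2.png")
E
```

```text
clock: 2.9
position: [0.6059, 0.1891, 0.0403]
ee_rot: [0.489, 0.872, -0.001, -0.002]
contact_force: [-0.2, 0.4, 0.2]
opening: 0.0006
gripper_force: 0.0
```

View pics/s2.png

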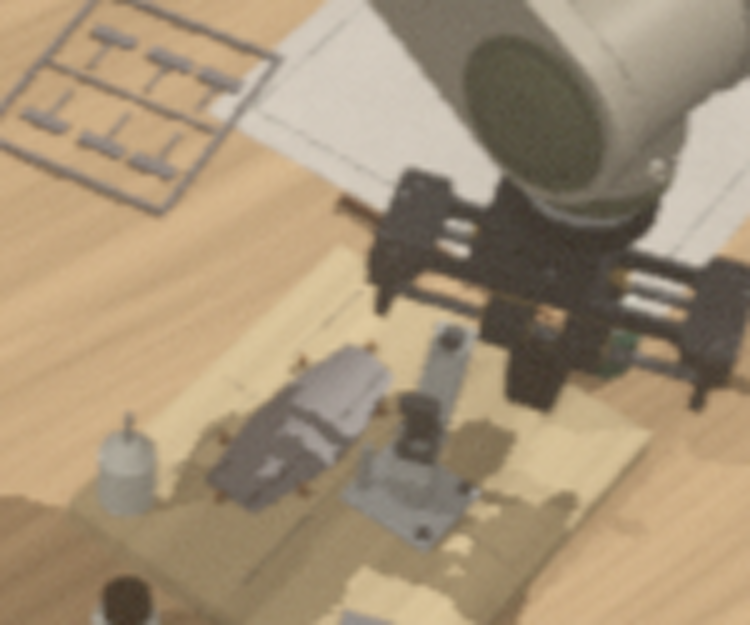

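The finger stands clear of the strap on its open side, fingertips at about (337,190) and strap nut at (320,178). The tailplane is undisturbed. Working out the arc.

```bash
python3 - <<'E'
from h import *
post=np.array([.605,.0995]); th=11.8
def P(s,off,r=.077):
    a=np.radians(180+th-s); return post+r*np.array([np.cos(a),np.sin(a)])+off*np.array([np.sin(a),-np.cos(a)])
pos=np.array([.606,.189])
for s in [70]+list(range(65,-6,-5)):
    q=P(s,.0285); print(s,q.round(4),((q-pos)*100).round(2)); pos=q
E
```

```text
70 [0.5886 0.18  ] [-1.74 -0.9 ]
65 [0.5817 0.1782] [-0.7  -0.17]
60 [0.5749 0.1759] [-0.68 -0.23]
55 [0.5684 0.173 ] [-0.65 -0.29]
50 [0.5621 0.1695] [-0.63 -0.35]
45 [0.5562 0.1655] [-0.59 -0.4 ]
40 [0.5506 0.161 ] [-0.56 -0.45]
35 [0.5455 0.156 ] [-0.52 -0.5 ]
30 [0.5408 0.1506] [-0.47 -0.54]
25 [0.5365 0.1448] [-0.42 -0.58]
20 [0.5329 0.1387] [-0.37 -0.61]
15 [0.5297 0.1323] [-0.31 -0.64]
10 [0.5271 0.1256] [-0.26 -0.67]
5 [0.5252 0.1187] [-0.2  -0.69]
0 [0.5238 0.1117] [-0.14 -0.7 ]
-5 [0.523  0.1045] [-0.08 -0.71]
```

```bash
python3 -m handwheel '[-0.6,-0.3,0,0,0,0,-0.6,-0.3,0,0,0,0,-0.55,-0.3,0,0,0,0,-0.7,-0.15,0,0,0,5,-0.7,-0.25,0,0,0,5,-0.65,-0.3,0,0,0,5,-0.6,-0.35,0,0,0,5,-0.6,-0.4,0,0,0,5,-0.55,-0.45,0,0,0,5,-0.5,-0.5,0,0,0,5,-0.5,-0.55,0,0,0,5,-0.4,-0.6,0,0,0,5,-0.35,-0.6,0,0,0,5,-0.3,-0.65,0,0,0,5,-0.25,-0.65,0,0,0,5,0,0,0,0,0,0]' 0; python3 - <<'E'
from h import *
crop("scene",230,110,150,125,5,"pics/s3.png")
E
```

```text
clock: 4.55
position: [0.5284, 0.1252, 0.0434]
ee_rot: [-0.012, 1.0, -0.0, 0.0]
contact_force: [-0.7, 0.3, 1.0]
opening: 0.0008
gripper_force: 0.0
```

View pics/s3.png

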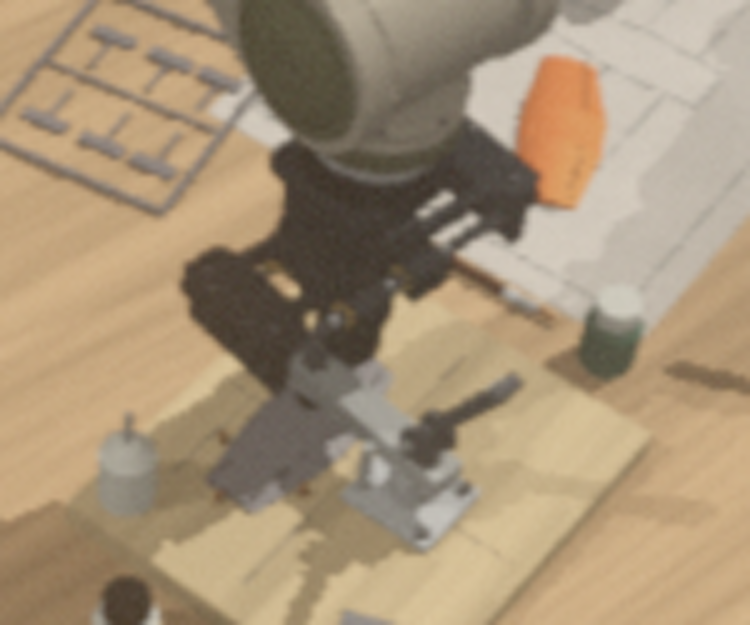

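The strap has followed to about 10° from closed, nut at about (293,180), lever still up at the right. Now the last part, slowly.

```bash
python3 -m handwheel '[-0.1,-0.35,0,0,0,2.5,-0.1,-0.35,0,0,0,2.5,-0.1,-0.35,0,0,0,2.5,-0.1,-0.35,0,0,0,2.5]' 0;python3 -m handwheel '[0,-0.2,0,0,0,0,0,-0.2,0,0,0,0,0,0,0,0,0,0]' 0
```

```text
clock: 5.0
position: [0.5249, 0.1122, 0.0431]
ee_rot: [-0.099, 0.995, 0.0, 0.001]
contact_force: [2.7, 8.2, -1.1]
opening: 0.0005
gripper_force: 3.4
clock: 5.3
position: [0.525, 0.1107, 0.0431]
ee_rot: [-0.098, 0.995, 0.002, 0.001]
contact_force: [3.1, 18.6, -1.2]
opening: 0.0001
gripper_force: 8.8
```

```bash
python3 -m handwheel '[-0.4,2,0,0,0,0,-0.2,1,0,0,0,0,0,0,4,0,0,0,0,0,5,0,0,0,0,0,5,0,0,0,0,0,5,0,0,0,0,0,0,0,0,0]' 0; python3 - <<'E'
from h import *
post=np.array([.605,.0995]); e=np.array([np.cos(np.radians(11.8)),np.sin(np.radians(11.8))])
o=monitor.get_obs(); pos=o["position"]; print(pos)
def go(x,z,k):
    global pos
    q=np.r_[post+x*e,z]; print(k,q.round(4),((q-pos)*100).round(2)); pos=q
go(.010,.215,"over"); go(.010,.150,"down")
for t in range(63,-1,-7):
    a=np.radians(t); go(.085*np.cos(a)-.0045*np.sin(a)-.009,.0725+.085*np.sin(a)+.0045*np.cos(a),t)
crop("scene",230,110,150,125,5,"pics/s4.png")
E
```

```text
clock: 6.0
position: [0.5205, 0.138, 0.2394]
ee_rot: [-0.099, 0.995, -0.001, 0.006]
contact_force: [-0.4, 0.3, 0.1]
opening: 0.0005
gripper_force: 0.0
[0.5205472  0.13801968 0.23939805]
over [0.6148 0.1015 0.215 ] [ 9.42 -3.65 -2.44]
down [0.6148 0.1015 0.15  ] [ 0.   0.  -6.5]
63 [0.63   0.1047 0.1503] [1.53 0.32 0.03]
56 [0.6391 0.1066 0.1455] [ 0.9   0.19 -0.48]
49 [0.6475 0.1084 0.1396] [ 0.84  0.18 -0.59]
42 [0.6551 0.11   0.1327] [ 0.76  0.16 -0.69]
35 [0.6618 0.1114 0.1249] [ 0.67  0.14 -0.78]
28 [0.6676 0.1126 0.1164] [ 0.58  0.12 -0.86]
21 [0.6723 0.1136 0.1072] [ 0.47  0.1  -0.92]
14 [0.6759 0.1143 0.0974] [ 0.36  0.07 -0.97]
7 [0.6782 0.1148 0.0873] [ 0.24  0.05 -1.01]
0 [0.6794 0.115  0.077 ] [ 0.12  0.02 -1.03]
```

View pics/s4.png

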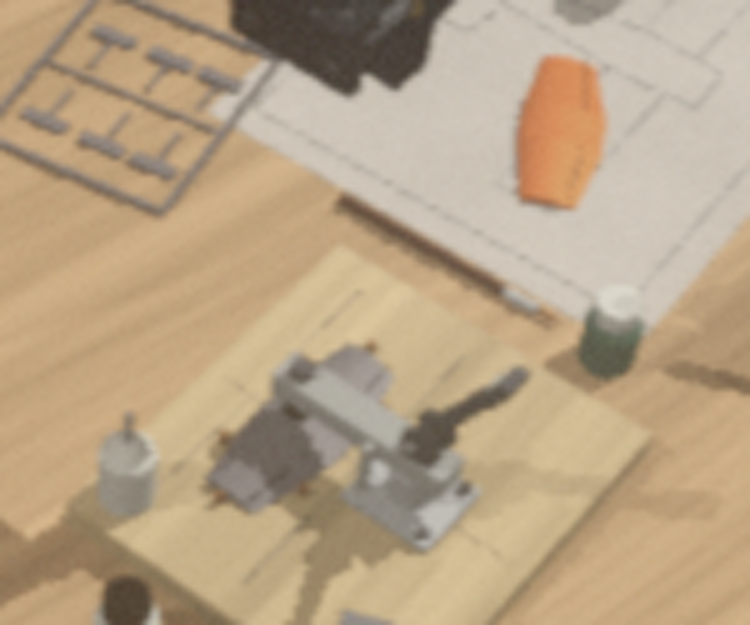

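The strap lies across the tailplane against the pin, nut at about (290,183). The lever is up, thumb piece at about (333,186), and the tailplane and bystanders are in place.

```bash
python3 -c "
from h import *
print(proj('scene',[.636,.106,.145]),'nut exp',proj('scene',[.605-.075*.979,.0995-.075*.2045,.067]))"
python3 -m handwheel '[2.3,-0.9,0,0,0,0,2.4,-0.9,0,0,0,0,2.4,-0.9,0,0,0,0,2.3,-0.95,0,0,0,0,0,0,-3,0,0,0,0,0,-3,0,0,0,0,0,-2.9,0,0,0,0,0,0,0,0,0]' 0
```

```text
[326.08322548 185.3472332 ] nut exp [288.64581398 183.01921149]
clock: 6.85
position: [0.6102, 0.1013, 0.1385]
ee_rot: [-0.099, 0.995, 0.001, -0.005]
contact_force: [-0.2, 0.1, 0.2]
opening: 0.0006
gripper_force: 0.0
```

```bash
python3 -m handwheel '[0.4,0.05,1.2,0,0,0,0.8,0.15,0,0,0,0,0.75,0.15,0,0,0,0,0.9,0.2,-0.5,0,0,0,0.85,0.2,-0.6,0,0,0,0.75,0.15,-0.7,0,0,0,0.65,0.15,-0.8,0,0,0,0,0,0,0,0,0]' 0; python3 - <<'E'
from h import *
crop("scene",230,110,150,125,5,"pics/s5.png")
E
```

```text
clock: 7.65
position: [0.6638, 0.1119, 0.1277]
ee_rot: [-0.1, 0.995, 0.0, -0.001]
contact_force: [0.4, 0.3, 0.5]
opening: 0.0001
gripper_force: 0.0
```

View pics/s5.png

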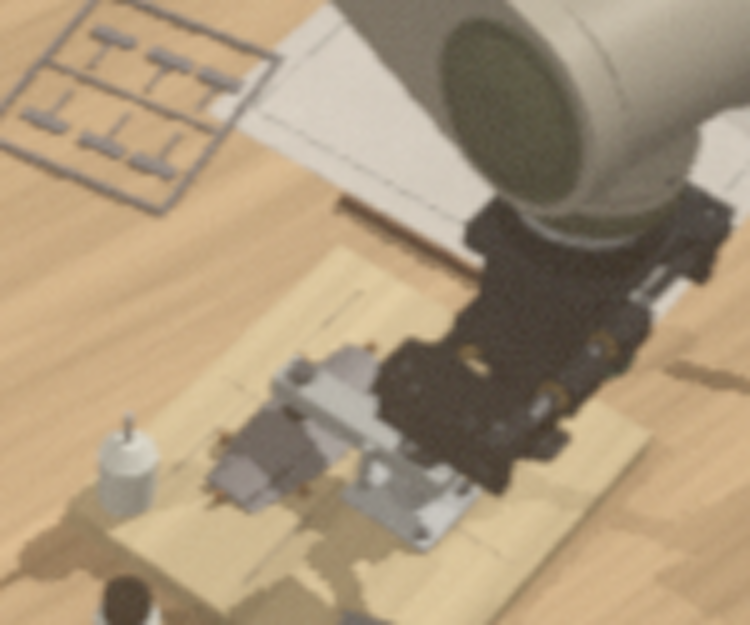

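The gripper hides the lever in this view; the strap is still square. Continuing the arc.

```bash
python3 -m handwheel '[0.4,0.15,-1.1,0,0,0,0.45,0.1,-0.9,0,0,0,0.3,0.05,-1,0,0,0]' 0;  python3 -m handwheel '[0.2,0.05,-1,0,0,0,0.1,0,-0.7,0,0,0,0,0,0,0,0,0]' 0; python3 -m handwheel '[0,0,-0.3,0,0,0,0,0,-0.3,0,0,0,0,0,0,0,0,0]' 0
```

```text
clock: 8.0
position: [0.6757, 0.1149, 0.0991]
ee_rot: [-0.1, 0.995, 0.0, 0.0]
contact_force: [0.2, 0.6, 2.3]
opening: 0.0005
gripper_force: 1.2
clock: 8.3
position: [0.6775, 0.1153, 0.0811]
ee_rot: [-0.1, 0.995, 0.0, -0.001]
contact_force: [0.3, 0.1, -0.5]
opening: 0.0002
gripper_force: 0.0
clock: 8.6
position: [0.6782, 0.1153, 0.0771]
ee_rot: [-0.1, 0.995, -0.0, 0.0]
contact_force: [-0.2, 0.3, 2.9]
opening: 0.0008
gripper_force: 1.3
```

```bash
python3 -m handwheel '[0,0,-0.3,0,0,0,0,0,-0.2,0,0,0,0,0,0,0,0,0]' 0; python3 -m handwheel '[0,0,-0.2,0,0,0,0,0,0,0,0,0]' 0
```

```text
clock: 8.9
position: [0.679, 0.1154, 0.0756]
ee_rot: [-0.1, 0.995, -0.0, 0.002]
contact_force: [-4.9, 0.0, 22.1]
opening: 0.0004
gripper_force: 10.9
clock: 9.1
position: [0.6793, 0.1154, 0.075]
ee_rot: [-0.1, 0.995, -0.0, 0.003]
contact_force: [-7.8, -0.5, 29.1]
opening: 0.0005
gripper_force: 14.7
```

The hard stop is reached at z ≈ 76 mm. Lifting straight up and clear.

```bash
python3 -m handwheel '[0,0,1,0,0,0,0,0,2,0,0,0,0,0,4,0,0,0,0,0,5,0,0,0,0,0,5,0,0,0,-4,2,0,0,0,0,-4,3,0,0,0,0,-4,3,0,0,0,0,-4,3,0,0,0,0,-4,3,0,0,0,0,-4,3,0,0,0,0,0,0,0,0,0,0,0,0,0,0,0,0]' 0; python3 - <<'E'
from h import *
a=optics.camera("scene")[130:260,235:370,::-1]; b=optics.camera("top")[135:230,165:280,::-1]
a=cv2.resize(a,(400,385),interpolation=3); b=cv2.resize(b,(400,330),interpolation=3)
o=np.zeros((385,800,3),np.uint8); o[:,:400]=a; o[:330,400:]=b; cv2.imwrite("pics/f.png",o)
e=np.array([np.cos(np.radians(11.8)),np.sin(np.radians(11.8))]);post=np.array([.605,.0995])
for n in("scene","top"):
  for k,r,z in(("nut",-.075,.062),("thumb",.079,.077)):
    p=proj(n,np.r_[post+r*e,z]); print(n,k,(p-[235,130])*400/135 if n=="scene" else (p-[165,135])*400/115+[400,0])
E
```

```text
clock: 10.4
position: [0.4376, 0.2857, 0.2399]
ee_rot: [-0.1, 0.995, -0.0, 0.0]
contact_force: [0.7, 0.1, -0.1]
opening: 0.0005
gripper_force: 0.0
scene nut [158.54989564 160.67742475]
scene thumb [305.37773213 244.68550036]
top nut [609.48017758 209.16744254]
top thumb [575.07025952  51.67133695]
```

View pics/f.png

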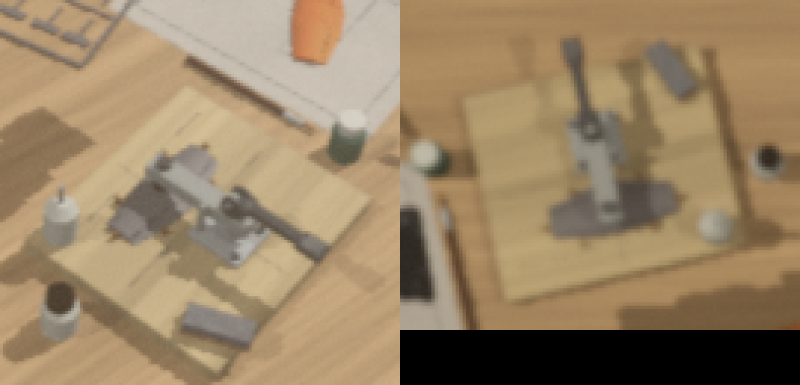

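Both views show the strap square, nut at (158,162) left and (609,208) right, and the lever level, thumb piece at (313,246) left and (572,48) right. All four points are within a few mm of those expected. The tailplane and bystanders are unmoved and the hand is clear.

```bash
python3 -c "
from station import job
print(job.close_job())"
```

```text
the job is handed in; nothing more can be done
None
```

The clamp strap is square against its stop pin, the cam lever is fully down so the pad should be pressing on the tailplane, nothing else moved, the hand is clear, and the job was handed in at about 10.5 s.

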